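Cock the long lancing pen on the worktop and set it out

TASK

Get the finger-prick place ready: take the longer of the two lancing pens out of the two-place rack and, holding it upright, press the button at its tail end down on the bare worktop until it clicks and stays in. Then lay the cocked pen in the empty single cradle, nose up and with its collar resting on the lower fork, as the pens lay in the rack. Leave the shorter pen lying uncocked in the rack, and do not push the boxes, bottle, dish and timer about.

Things in the scene. Friction and masses are not known exactly. Their poses are not given: they have to be found in the camera images.
- long_pen: Longer lancing pen: white barrel 20 mm across, grey nose cap, grey collar 28 mm across, black tail button 13 mm across. Origin: on the axis, lower (tail-side) face of the collar; +z to the nose. Along z in mm: button face -42 (out), barrel end -30, collar 0 to 5, plain barrel to 100, cap tapers to 125. 61 g, balance at +35. Lies in the rack leaning 45 degrees; free to grasp from z = 58 mm up.
- long_button (a joint): Push of the longer pen's tail button in m: 0 out, 0.010 in. A snap latch: it resists with up to about 7 N, springs out again if let go before about 6 mm, and past that snaps in to 0.010 and stays (cocked), against a solid stop there. Cocked, it stands out 2 mm instead of 12 mm.
- long_button_face (a point): Middle of the outer face of the longer pen's tail button; moves with the button.
- short_pen: Shorter lancing pen: alike, but its plain barrel ends at z = 65 mm and its nose at 90 mm (132 mm long over all, against 167 mm). Same origin and axes. Lies in the rack beside the longer pen, 90 mm to its left or right. To be left alone.
- short_button (a joint): Push of the shorter pen's tail button in m, 0 out, 0.010 in and cocked.
- pen_rack: Fixed two-place rack: grey base 120 x 150 mm, 12 mm thick, with two sloping rests side by side at y = +45 and -45 mm of its frame, built like the ready cradle. Origin: under the middle of the base, z up; the pens lean towards its +x (away from the robot, give or take 30 degrees).
- ready_cradle: Fixed single cradle, empty at the start: grey base 120 x 60 mm, 12 mm thick, two posts and a sloping rail with two black V forks (90 degree V, 8 mm thick along the pen, 27 mm wide) that carry a pen's barrel from below, leaning 45 degrees towards the cradle's +x. Open from above. Origin: under the middle of the base, z up.
- cradle_seat (a point): Where the pen's origin (lower face of its collar) comes to lie in the ready cradle, 55 mm above the worktop; z is the axis of a pen lying there, towards the nose. Along this z the lower fork spans -8.5 to -0.5 mm, the upper one 45 to 53 mm; past that the barrel is free all round.
- swab_box: Carton 60 x 95 x 50 mm high, right of the cradle; origin under its middle.
- lancet_box: Carton 45 x 62 x 38 mm high, left of the cradle; origin under its middle.
- strip_bottle: White round bottle, 44 mm across, 98 mm high, right of the swab carton; origin under its middle.
- petri_dish: Lidded dish, 89 mm across, 15 mm high, in front of the microscope; origin under its middle.
- timer: White bench timer 58 x 62 x 18 mm, near left; origin under its middle.

How it is judged:
On the way:
1. the longer pen, upright (within 25 degrees), has its tail button pressed in on the worktop until it latches (value of joint long_button above 0.0085 m and height (world z) of long_button_face below 0.008 m and angle between long_pen's own z axis and vertical below 0.44 rad), for 0.1 s.
At the end, for the whole second after the job is handed in: The longer pen is cocked (button in by more than 8.5 mm) and lies at rest, let go, in both forks of the single cradle, nose up: its collar within 11 mm of its seat and its axis within 5 degrees of the cradle's. The shorter pen is uncocked and within 15 mm of where it was (value of joint long_button above 0.0085 m and distance between long_pen and cradle_seat below 0.011 m and angle between the z axis of long_pen and the z axis of cradle_seat, either way round below 0.09 rad and angle between long_pen's own z axis and vertical below 1 rad and linear speed of long_pen below 0.02 m/s and value of joint short_button below 0.003 m and distance of short_pen from where it was at the start of the episode below 0.015 m); the robot touches nothing.
It fails at once if the shorter pen is cocked or moved by more than 30 mm (value of joint short_button above 0.007 m or distance of short_pen from where it was at the start of the episode above 0.03 m).
It fails at once if a box, the bottle, the dish or the timer is pushed by more than 30 mm (distance of any of swab_box, lancet_box, strip_bottle, petri_dish, timer from where it was at the start of the episode above 0.03 m).
It also fails if it takes over 42 s, if anything falls off the work surface, if the arm or the gripper's body presses on something with over 40 N, if the wrist force passes 120 N, or if a joint passes its speed limit or range.

ROBOT

A 7-joint arm with a two-finger parallel gripper is mounted at the origin on a cart in front of the work surface, level with it; the furniture and walls round the work are solid. World frame = base frame: x ahead of the robot, y to its left, z up, the work surface at z = 0. Lengths are in m, angles in rad, forces in N, time in s.
With the tool pointing down it reaches from about 0.35 to 0.9 m from the base axis. Payload 7.2 kg.
Tool frame: the origin (TCP) lies on the centre line of the jaws, within the pads' length; the fingertips stand 11 mm ahead of it and the grasp point (between the pads) lies 8 mm behind it; z points along the fingers, y is the direction in which the jaws open and shut (so a half turn about z gives the same grasp; the last joint's range is limited). The gripper opens to 88 mm and grips with 3 to 60 N. Pads are 20 mm wide; open, the fingers measure 115 mm over their backs; the gripper's body (75 mm by 178 mm) begins 61 mm behind the grasp point.
Start: joints at [-1.352, 0.411, -0.013, 1.596, 0.006, 1.134, -0.082], TCP at [0.177, 0.599, 0.234] pointing down, gripper open.
Joint ranges: [-2.95, 2.95], [-0.29, 1.99], [-1.47, 1.44], [0.14, 2.54], [-1.03, 4.17], [0.13, 1.85], [-2.86, 2.86]. Speed limits (rad/s): [2.39, 2.39, 3.01, 3.01, 3.14, 3.14, 3.14].

INTERFACE

Orientations are given as a unit quaternion [x, y, z, w].
In Python, from cell import arm gives the robot as it stands. The module is installed in compiled form; this text tells all that it offers. Calls block until the motion is done:
- arm.movep(position, orientation): joint-space move of the TCP to a pose.
- arm.line_to(position, rotation=None, feed=0.15, stop_force=None): straight line of the TCP; rotation=None keeps the orientation; feed is the mean speed in m/s. With stop_force (N) it stops when the force on the tool has changed by that much, and returns True; else False.
- arm.goto_joints(angles): joint-space move.
- arm.gripper_to(opening, force=None): finger opening in m; force is the grip in N (None keeps the last); returns when the fingers have stopped.
- arm.sleep(seconds).
- arm.ik(position, orientation): joint angles nearest the present ones, or None.
- arm.get_state(): the state.
- arm.camera(name): name is "side" or "top" or "wrist"; returns a dict with "color" (480x640x3 uint8, red, green, blue), "mtx" (3x3 intrinsics, pixels), "rvec" (rotation vector, rad) and "tvec" (3), from world to camera coordinates, as OpenCV has them. Camera axes: x right, y down, z forward; pixel columns grow to the right and rows downward; lengths in m; the calibration is good to about 2 mm. The wrist camera is an equidistant fisheye: a pixel r from the principal point sees the ray r / f radians off the axis. A picture is of the moment at which its call begins. There is no depth.
A pose or a line that the arm cannot do raises arm.MotionError and nothing moves.
- arm.hand_in(): hands the job in, once; it reports no verdict.
Trained networks look in a picture, given as the dict that the camera call returned (one of the last four; its "shot" number tells which), for a name from the list of things; names that differ only in an ending like _2 or _b are one class to them, and where a whole thing is asked for, a point or a joint stands for the part that bears it (a point fixed in the world has none). Each returns a list of dicts, best first, with "conf" (0 to 1); they miss things now and then, are a little off and sometimes report something else, mostly with a low value. They report only what shows in the picture. A call takes as long as a camera call.
- arm.find_in(picture, label): "at" ([x, y, z] in m, in the coordinates of the camera as it stood for that picture, good to about 4 mm: the middle of the surface that is visible of it).
- arm.regions_of(picture, label): "mask" (480x640 bool, what is visible of it).
- arm.mark_of(picture, label): "at" ([x, y, z] in m, in the coordinates of the camera as it stood for that picture, good to about 4 mm: a listed point, or the origin of a listed thing).
The state is a dict: "time": time; "joint_pos": joint angles; "qd": joint speeds; "tau": joint torques, N m; "eef_pos": TCP position; "tool_rot": TCP orientation; "contact_force": force on the tool from outside, world axes, zero at the start; "ft_torque": the same for the moment, N m; "finger_gap": finger opening in m.
Only numpy, scipy, OpenCV 4.12 (cv2) and the standard library are available. Lean on these libraries where they do the work, as an engineer would, in place of code of your own. Each camera call takes 0.05 s, during which the arm holds its last target. There are 200 camera calls.

## Working session

There is one attempt and no reset: what is moved stays moved. The work goes in short steps, each a Python script; the robot and the scene stay as the last script left them, time stands still between calls to the robot, and variables do not carry over. Pictures are saved under pics/ and viewed, on a budget of 10 in all, crops included, one or two more only if the job needs it, and the job is handed in when it is done.

```bash
mkdir -p pics; cat > h.py <<'E'
import numpy as np, cv2
from cell import arm
from scipy.spatial.transform import Rotation as R
def w(pic,p):
    M=cv2.Rodrigues(np.array(pic["rvec"],float))[0]
    return M.T@(np.array(p,float)-np.array(pic["tvec"],float).ravel())
def save(pic,n): cv2.imwrite(f"pics/{n}.png",cv2.cvtColor(pic["color"],cv2.COLOR_RGB2BGR))
E
python3 - <<'E'
from h import *
np.set_printoptions(precision=4,suppress=True)
ims=[]
for c in("top","side"):
    p=arm.camera(c); save(p,c+"0")
    print(c,"campos",w(p,[0,0,0]))
    for n in("long_pen","long_button_face","short_pen","cradle_seat","ready_cradle","pen_rack","swab_box","lancet_box","strip_bottle","timer","petri_dish"):
        print(n,[(w(p,d["at"]),round(d["conf"],2)) for d in arm.mark_of(p,n)[:3]])
print(arm.get_state())
E
```

```text
top campos [0.3224 0.0732 1.7193]
long_pen [(array([0.4436, 0.4021, 0.0539]), 0.55)]
long_button_face []
short_pen [(array([0.4287, 0.3142, 0.0526]), 0.55)]
cradle_seat [(array([ 0.4524, -0.0386,  0.0552]), 0.86), (array([ 0.4667,  0.3494, -0.0036]), 0.73)]
ready_cradle [(array([ 0.4843, -0.0359, -0.0012]), 0.61)]
pen_rack [(array([ 0.4687,  0.3514, -0.0028]), 0.93), (array([0.331 , 0.4397, 0.0031]), 0.75)]
swab_box [(array([ 0.4277, -0.217 , -0.0033]), 0.76)]
lancet_box [(array([ 0.4816,  0.0526, -0.0022]), 0.64)]
strip_bottle [(array([ 0.4144, -0.2983, -0.0017]), 0.76)]
timer [(array([ 0.3341,  0.4388, -0.0002]), 0.82)]
petri_dish [(array([ 0.604 ,  0.2028, -0.0032]), 0.57)]
side campos [-0.1229 -0.7323  0.6729]
long_pen [(array([0.4406, 0.4011, 0.0559]), 0.65)]
long_button_face [(array([0.4099, 0.4106, 0.0207]), 0.53)]
short_pen [(array([0.4319, 0.3152, 0.0535]), 0.69)]
cradle_seat [(array([ 0.4502, -0.0359,  0.0582]), 0.57)]
ready_cradle [(array([ 0.4817, -0.0345, -0.0001]), 0.61), (array([0.4615, 0.35  , 0.0017]), 0.26)]
pen_rack [(array([0.4601, 0.349 , 0.0026]), 0.75)]
swab_box [(array([ 0.4239, -0.2223,  0.0039]), 0.95), (array([ 0.4506, -0.0348,  0.0565]), 0.42)]
lancet_box [(array([0.4818, 0.0524, 0.0009]), 0.82)]
strip_bottle [(array([ 0.4117, -0.3046, -0.0011]), 0.75)]
timer [(array([0.3329, 0.4387, 0.0057]), 0.71)]
petri_dish [(array([0.5994, 0.2036, 0.0026]), 0.81)]
{'time': 1.2, 'joint_pos': array([-1.3522,  0.4111, -0.0127,  1.5962,  0.0056,  1.1343, -0.0822]), 'qd': array([-0.0016, -0.001 ,  0.0006,  0.    ,  0.0006,  0.0014,  0.0001]), 'tau': array([  0.0006, -58.7747,   0.6416, -29.1385,  -0.0537,   0.0103,
        -0.    ]), 'eef_pos': array([0.1768, 0.5995, 0.2337]), 'tool_rot': array([0.1429, 0.9897, 0.    , 0.    ]), 'contact_force': array([-0.8785, -0.0543, -0.9113]), 'ft_torque': array([ 0.0473,  0.0057, -0.049 ]), 'finger_gap': 0.08783607673226973}
```

View pics/top0.png

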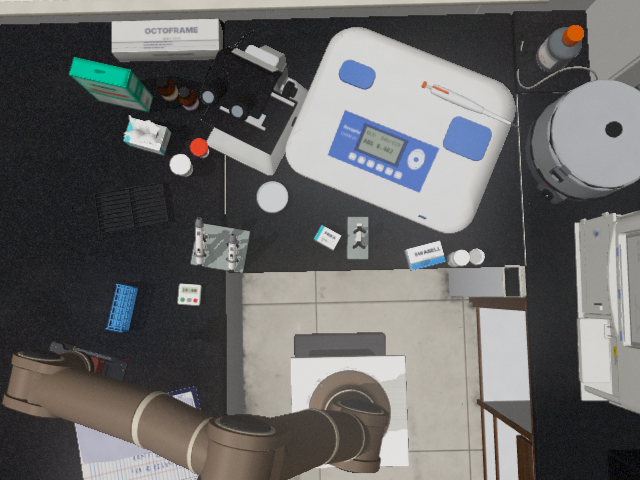

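View pics/side0.png

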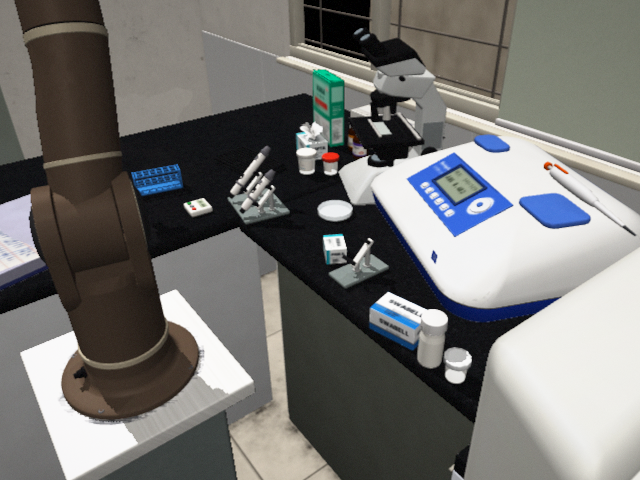

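The top view shows the rack at about (220,248), with the longer pen on its left (200,240). The cradle is at (358,238), with the lancet carton to its left and the swab carton to its right. Next I check reach and go to a view pose that covers both rack and cradle.

```bash
cat >> h.py <<'E'
def frame(axis_yaw, lean, alpha):
    """pen axis yaw, lean from vertical; alpha = angle of tool z from pen's -z toward lean-side perpendicular (90 = perpendicular)"""
    a=np.array([np.sin(lean)*np.cos(axis_yaw),np.sin(lean)*np.sin(axis_yaw),np.cos(lean)])
    y=np.array([-np.sin(axis_yaw),np.cos(axis_yaw),0])
    n=np.cross(y,a)           # forward/down perpendicular to pen axis
    z=-np.cos(alpha)*a+np.sin(alpha)*n
    return a,y,z
def tool(axis_yaw,lean,alpha,flip=1):
    a,y,z=frame(axis_yaw,lean,alpha); y=flip*y
    return R.from_matrix(np.c_[np.cross(y,z),y,z]).as_quat(), a, z
def tcp(origin,s,axis_yaw,lean,alpha,flip=1,back=0.008):
    q,a,z=tool(axis_yaw,lean,alpha,flip)
    return np.array(origin)+s*a+back*z, q
E
python3 - <<'E'
from h import *
np.set_printoptions(precision=3,suppress=True)
d=np.deg2rad
for al in (45,60,75,90):
  for fl in (1,-1):
    r=[]
    for o,yaw,lean in (([.442,.4015,.055],d(-9),d(45)),([.47,.17,.045],d(-5),0),([.47,.17,.045],d(15),0),([.451,-.037,.055],0,d(45)),([.44,-.037,.12],0,d(45))):
        p,q=tcp(o,.078,yaw,lean,d(al),fl); r.append(arm.ik(p,q))
    print(al,fl,*r)
for p in ([.40,.2,.35],[.38,.2,.4],[.36,.18,.35]):
  for fl in(1,-1): print(p,arm.ik(p,R.from_matrix(np.diag([-fl,fl,-1])).as_quat()))
E
```

```text
45 1 [-0.79   0.555  0.063  1.706 -0.043  0.882  0.704] [ 0.177  0.627 -1.235  2.477  1.792  1.2   -0.862] None [-0.459  0.415  0.553  2.041 -0.311  0.766  1.853] [-0.546  0.301  0.64   2.011 -0.228  0.899  1.786]
45 -1 [-1.192  0.636  0.653  1.735 -0.466  0.932 -2.076] [-0.841  0.298 -0.014  2.532  1.874  0.646  2.   ] None [-0.799  0.599  1.067  2.059 -0.686  0.893 -0.912] [-0.807  0.398  1.006  2.024 -0.417  0.94  -1.153]
60 1 [-0.979  0.492  0.151  1.862  0.244  0.665  0.38 ] None None [-0.463  0.291  0.516  2.245 -0.381  0.402  1.919] [-0.648  0.149  0.693  2.214 -0.194  0.558  1.749]
60 -1 [-1.363  0.576  0.687  1.888 -0.238  0.642 -2.336] None None [-0.74   0.366  0.873  2.259 -0.698  0.467 -0.905] [-0.717  0.157  0.774  2.217 -0.225  0.56  -1.359]
75 1 [-1.235  0.495  0.308  2.     0.677  0.537 -0.131] None None [ 0.513  0.286 -0.61   2.389  1.655  0.18  -0.071] [-0.275  0.052  0.251  2.396  0.007  0.172  1.536]
75 -1 [-1.604  0.623  0.829  2.022  0.039  0.41  -2.699] None None None [-0.993  0.044  1.023  2.426 -0.277  0.175 -1.291]
90 1 [-1.472  0.579  0.448  2.103  1.156  0.557 -0.731] None None None None
90 -1 [-1.943  0.999  1.231  2.128 -0.709  0.273 -2.171] None None None None
[0.4, 0.2, 0.35] [-0.799  0.003  0.229  1.835 -0.001  1.303  1.001]
[0.4, 0.2, 0.35] [-1.135 -0.017  0.566  1.852  0.009  1.304 -2.143]
[0.38, 0.2, 0.4] [-0.84  -0.054  0.231  1.775  0.012  1.419  0.96 ]
[0.38, 0.2, 0.4] [-1.15  -0.08   0.52   1.789  0.04   1.422 -2.209]
[0.36, 0.18, 0.35] [-0.85  -0.088  0.247  1.918  0.022  1.309  0.961]
[0.36, 0.18, 0.35] [-1.148 -0.12   0.515  1.931  0.061  1.315 -2.222]
```

```bash
python3 - <<'E'
from h import *
np.set_printoptions(precision=2,suppress=True)
d=np.deg2rad
for al in (45,55,65):
  for fl in (1,-1):
    for spot in ([.45,.53],[.50,.52],[.47,.18]):
     for yaw in (-60,-30,0,30,50,70):
      p,q=tcp(spot+[.040],.078,d(yaw),0,d(al),fl); s=arm.ik(p,q)
      if s is not None: print(al,fl,spot,yaw,s)
p=arm.movep([.39,.2,.37],R.from_matrix(np.diag([-1,1,-1])).as_quat())
pic=arm.camera("wrist"); save(pic,"wr0"); print(pic["mtx"],w(pic,[0,0,0]),arm.get_state()["time"])
for n in("long_pen","short_pen","cradle_seat","ready_cradle","pen_rack","lancet_box"):
    print(n,[(w(pic,e["at"]).round(4),round(e["conf"],2)) for e in arm.mark_of(pic,n)[:3]])
E
```

```text
45 1 [0.45, 0.53] -60 [-1.39  0.95  0.34  1.24  0.35  1.47 -0.72]
45 1 [0.45, 0.53] -30 [-1.49  0.78  0.32  1.6   0.64  1.06 -0.59]
45 1 [0.45, 0.53] 0 [-1.56  0.63  0.38  1.93  1.03  0.62 -0.57]
45 1 [0.45, 0.53] 30 [-1.45  0.52  0.4   2.16  2.15  0.29 -1.16]
45 1 [0.45, 0.53] 50 [-0.06  0.89 -1.24  2.13  2.07  0.82 -0.13]
45 1 [0.45, 0.53] 70 [ 0.09  0.9  -1.23  2.08  1.97  0.45  0.35]
45 1 [0.5, 0.52] -60 [-1.33  0.97  0.35  1.19  0.37  1.46 -0.66]
45 1 [0.5, 0.52] -30 [-1.43  0.79  0.34  1.57  0.65  1.02 -0.53]
45 1 [0.5, 0.52] 0 [-1.49  0.65  0.41  1.91  1.04  0.56 -0.52]
45 1 [0.5, 0.52] 30 [-1.14  0.52  0.13  2.1   2.1   0.35 -0.97]
45 1 [0.5, 0.52] 50 [ 0.01  0.92 -1.24  2.07  2.05  0.76 -0.01]
45 1 [0.5, 0.52] 70 [ 0.15  0.95 -1.23  2.    1.82  0.41  0.59]
45 1 [0.47, 0.18] -60 [-1.31  0.6   0.5   2.05  0.59  0.92 -0.77]
45 1 [0.47, 0.18] -30 [-1.33  0.44  0.43  2.34  1.16  0.66 -0.94]
45 1 [0.47, 0.18] 50 [ 0.87  0.67 -1.22  2.44  2.73  0.21 -0.33]
45 1 [0.47, 0.18] 70 [ 0.81  0.63 -1.    2.28 -0.9   0.27 -2.65]
45 -1 [0.45, 0.53] -60 [-1.3   0.93  0.17  1.23  0.47  1.51  2
[... 4636 characters left out ...]
 0.99  2.52]
65 -1 [0.5, 0.52] 70 [ 0.16  1.01 -1.05  2.15  3.26  0.5   2.46]
65 -1 [0.47, 0.18] -60 [-0.82  0.77 -0.29  1.96  1.04  1.52  1.85]
65 -1 [0.47, 0.18] -30 [-0.91  0.66 -0.29  2.33  1.44  1.33  1.73]
65 -1 [0.47, 0.18] 70 [ 1.2   1.43 -1.46  2.31  1.13  0.28 -1.13]
[[371.65   0.   318.95]
 [  0.   371.65 239.68]
 [  0.     0.     1.  ]] [0.31 0.2  0.52] 2.975
long_pen [(array([0.44, 0.4 , 0.06]), 0.57)]
short_pen [(array([0.43, 0.31, 0.06]), 0.64), (array([ 0.41, -0.31,  0.  ]), 0.26)]
cradle_seat [(array([ 0.45, -0.04,  0.06]), 0.59)]
ready_cradle [(array([ 0.48, -0.04,  0.  ]), 0.77)]
pen_rack [(array([ 0.46,  0.35, -0.  ]), 0.55)]
lancet_box [(array([0.48, 0.05, 0.  ]), 0.73)]
```

View pics/wr0.png

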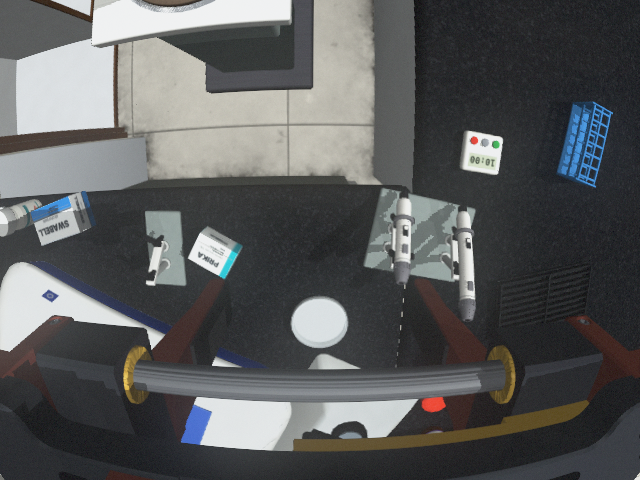

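```bash
cat >> h.py <<'E'
def rays(pic,px,wrist):
    px=np.array(px,float).reshape(-1,2); K=pic["mtx"]
    n=(px-[K[0,2],K[1,2]])/[K[0,0],K[1,1]]
    if wrist:
        t=np.linalg.norm(n,axis=1)[:,None]; r=np.c_[n/t*np.sin(t),np.cos(t)]
    else: r=np.c_[n,np.ones(len(n))]
    r/=np.linalg.norm(r,axis=1)[:,None]
    M=cv2.Rodrigues(np.array(pic["rvec"],float))[0]
    return w(pic,[0,0,0]), r@M
def mask(pic,n):
    L=arm.regions_of(pic,n); return (L[0]["mask"],L[0]["conf"]) if L else (None,0)
def px(m): 
    v,u=np.nonzero(m); return np.c_[u,v]
E
python3 - <<'E'
from h import *
np.set_printoptions(precision=4,suppress=True)
P={c:arm.camera(c) for c in("wrist","side","top")}
for n in("long_pen","short_pen"):
    N=[];C=[];O=[]
    for c,p in P.items():
        m,cf=mask(p,n); mk=arm.mark_of(p,n)
        if mk: O.append(w(p,mk[0]["at"])); print(n,c,O[-1],cf)
        if m is None or m.sum()<40: continue
        o,r=rays(p,px(m),c=="wrist"); nn=np.linalg.svd(r)[2][2] if len(r)<4000 else np.linalg.svd(r[::3])[2][2]
        N.append(nn);C.append(nn@o); print("  normal",nn,m.sum())
    N=np.array(N);a=np.linalg.svd(N)[2][2]; a*=np.sign(a[2])
    q=np.linalg.lstsq(N,np.array(C),rcond=None)[0]; mo=np.median(O,0)
    print(n,"axis",a,"yaw",np.rad2deg(np.arctan2(a[1],a[0])),"lean",np.rad2deg(np.arccos(a[2])),"origin on line",q+a*((mo-q)@a),"resid",N@q-C)
for c in("wrist","top"):
  for n,S in(("ready_cradle",(.12,.06)),("pen_rack",(.12,.15))):
    p=P[c]; m,cf=mask(p,n)
    if m is None: print(c,n,None); continue
    o,r=rays(p,px(m),c=="wrist"); X=o+r*((.012-o[2])/r[:,2])[:,None]
    print(c,n,cf,cv2.minAreaRect((X[:,:2]*1000).astype(np.float32)))
  print([w(P[c],e["at"]) for nn in("cradle_seat","ready_cradle","pen_rack") for e in arm.mark_of(P[c],nn)[:1]])
print(arm.get_state()["time"])
E
```

```text
long_pen wrist [0.4432 0.3993 0.0583] 0.61
  normal [0.9732 0.2275 0.0329] 2210
long_pen side [0.4418 0.4024 0.0529] 0
long_pen top [0.4427 0.4019 0.0532] 0.78
  normal [-0.0066 -0.981  -0.1937] 344
long_pen axis [ 0.0122 -0.1937  0.981 ] yaw -86.40665478063576 lean 11.193637557197544 origin on line [0.2792 0.402  0.0553] resid [ 0. -0.]
short_pen wrist [0.4277 0.3063 0.0581] 0.92
  normal [-0.0386  0.9741  0.2228] 1445
short_pen side [0.4254 0.3144 0.053 ] 0.76
  normal [ 0.4965 -0.6197 -0.6079] 425
short_pen axis [ 0.6964 -0.1337  0.7051] yaw -10.870302956730676 lean 45.159697070514184 origin on line [0.4244 0.3099 0.0576] resid [ 0. -0.]
wrist ready_cradle 0.77 ((480.64349365234375, -52.339805603027344), (95.27330780029297, 123.08113861083984), 89.41299438476562)
wrist pen_rack 0.66 ((464.69451904296875, 361.44683837890625), (181.786865234375, 121.58964538574219), 78.77406311035156)
[array([ 0.45  , -0.038 ,  0.0572]), array([ 0.4805, -0.0394,  0.0015]), array([0.4635, 0.3519, 0.002 ])]
top ready_cradle 0.77 ((483.3368225097656, -35.919715881347656), (58.9422492980957, 118.34880828857422), 88.41566467285156)
top pen_rack 0.9 ((470.98553466796875, 379.0077209472656), (74.35256958007812, 129.75332641601562), 68.19145965576172)
[array([ 0.4515, -0.0348,  0.0565]), array([ 0.4841, -0.0325, -0.0009]), array([ 0.4622,  0.3468, -0.0027])]
4.525
```

```bash
python3 - <<'E'
from h import *
np.set_printoptions(precision=4,suppress=True)
d=np.deg2rad
p,q=tcp([.443,.4015,.055],.079,d(-11),d(45),d(45))
arm.gripper_to(.05)
arm.movep(p+[0,0,.09],q); arm.line_to(p,feed=.12)
print(arm.get_state()["contact_force"])
arm.gripper_to(0,force=45); s=arm.get_state(); print(s["finger_gap"],s["eef_pos"],p,s["time"])
arm.line_to(p+[0,0,.10],feed=.15)
s=arm.get_state(); print(s["finger_gap"],s["contact_force"],s["time"])
pic=arm.camera("side"); save(pic,"side1"); 
for c,pic in(("side",pic),("wrist",arm.camera("wrist")),("top",arm.camera("top"))):
    save(pic,c+"1")
    for n in("long_pen","long_button_face","short_pen"): print(c,n,[(w(pic,e["at"]),round(e["conf"],2)) for e in arm.mark_of(pic,n)[:2]])
a,_,_=frame(d(-11),d(45),d(45)); print("expect",np.array([.443,.4015,.155]),np.array([.443,.4015,.155])-.042*a)
E
python3 -c "
import cv2,numpy as np
a=cv2.imread('pics/side1.png')[60:300,140:380];b=cv2.imread('pics/wrist1.png')[80:400,320:640]
cv2.imwrite('pics/c1.png',np.hstack([cv2.resize(a,(400,400)),cv2.resize(b,(400,400))]))"
```

```text
[-0.4592  1.5207  1.0584]
0.019049655814297437 [0.4979 0.3894 0.1031] [0.4978 0.3908 0.1029] 7.8583
0.019395484894702896 [ 0.0378  0.0296 -0.3218] 8.675
side long_pen [(array([0.4412, 0.4048, 0.1512]), 0.7)]
side long_button_face [(array([0.4096, 0.4109, 0.1176]), 0.53), (array([ 0.4254, -0.2186,  0.0042]), 0.31)]
side short_pen []
wrist long_pen [(array([0.4392, 0.3992, 0.1539]), 0.81)]
wrist long_button_face [(array([0.4101, 0.407 , 0.1271]), 0.88)]
wrist short_pen [(array([0.4313, 0.3079, 0.0614]), 0.95), (array([0.6022, 0.1997, 0.0022]), 0.62)]
top long_pen []
top long_button_face [(array([ 0.6064,  0.2012, -0.0036]), 0.44), (array([ 0.4273, -0.2171, -0.0004]), 0.18)]
top short_pen [(array([0.4306, 0.3117, 0.0553]), 0.48)]
expect [0.443  0.4015 0.155 ] [0.4138 0.4072 0.1253]
```

View pics/c1.png

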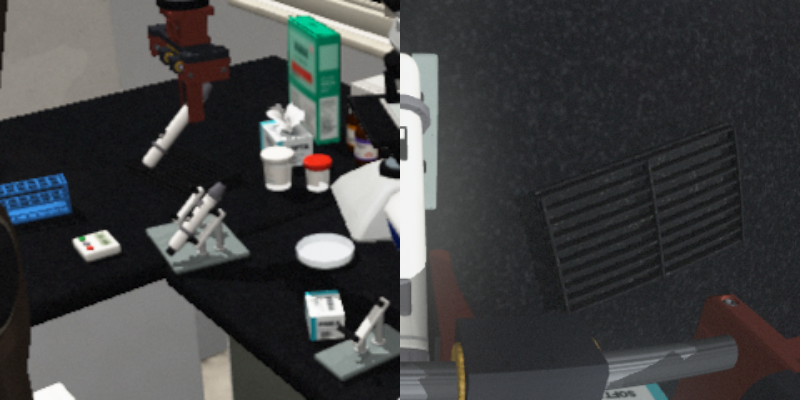

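The pen is held in the intended pose (tail at crop pixel (150,160), nose to the upper right), and the shorter pen is still in the rack. Now I press the button on the bare area left of the rack.

```bash
python3 - <<'E'
from h import *
np.set_printoptions(precision=4,suppress=True)
d=np.deg2rad
f=lambda z:tcp([.45,.53,z],.079,d(-15),0,d(45))
p,q=f(.11); arm.movep(p,q)
arm.line_to(f(.052)[0],feed=.12)
pic=arm.camera("side"); save(pic,"side2")
b=[w(pic,e["at"]) for e in arm.mark_of(pic,"long_button_face")[:1]]; print(b)
arm.gripper_to(0,force=60)
print(arm.get_state()["contact_force"])
hit=arm.line_to(f(.022)[0],feed=.025,stop_force=16)
s=arm.get_state(); print(hit,s["contact_force"],s["eef_pos"]-f(.032)[0],s["time"])
arm.sleep(.3); s=arm.get_state(); print(s["contact_force"],s["finger_gap"])
pic=arm.camera("side"); save(pic,"side3")
arm.line_to(f(.09)[0],feed=.15)
for c in("side","wrist"):
    pic=arm.camera(c); save(pic,c+"4")
    for n in("long_pen","long_button_face"): print(c,n,[(w(pic,e["at"]),round(e["conf"],2)) for e in arm.mark_of(pic,n)[:1]])
print(arm.get_state()["time"])
E
python3 -c "
import cv2,numpy as np
c=lambda n:cv2.resize(cv2.imread(f'pics/{n}.png')[80:240,130:290],(400,400),interpolation=3)
cv2.imwrite('pics/c2.png',np.hstack([c('side3'),c('side4')]))"
```

```text
[]
[-0.2941 -0.3484 -0.6668]
True [-2.4191 -0.8356  6.2261] [0.0009 0.0001 0.0024] 12.0
[-0.891  -0.4101  6.122 ] 0.019230164246057186
side long_pen [(array([0.4465, 0.5337, 0.0871]), 0.87)]
side long_button_face []
wrist long_pen [(array([0.4466, 0.5253, 0.0854]), 0.66)]
wrist long_button_face []
13.175
```

View pics/c2.png

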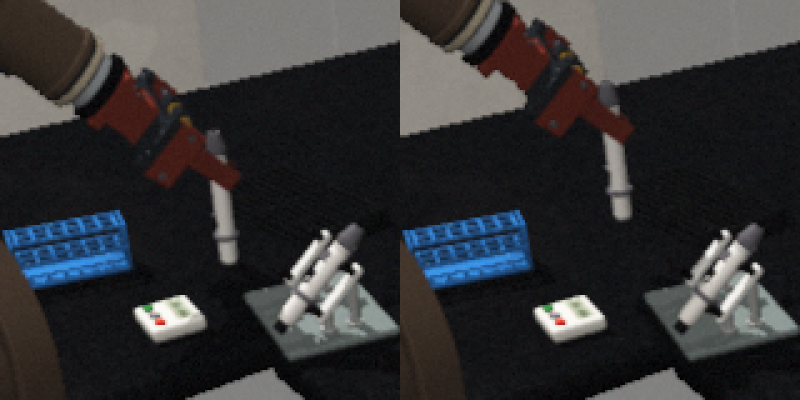

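View pics/wrist4.png

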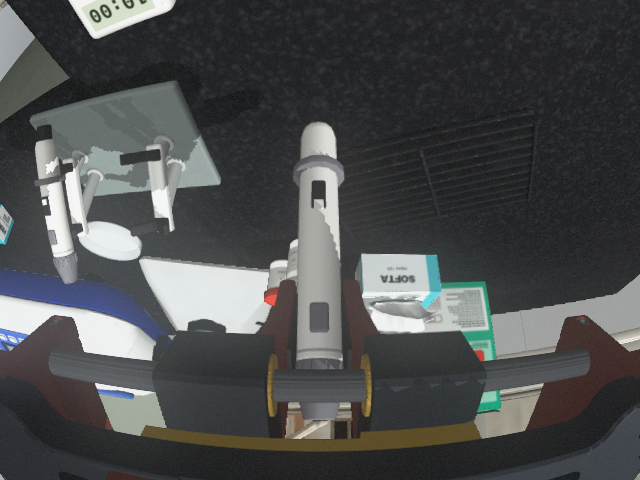

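No black button shows at the tail, but it would also be hidden against the black top. I'll press again: the contact height tells cocked from uncocked, and a firmer push makes sure.

```bash
python3 - <<'E'
from h import *
np.set_printoptions(precision=4,suppress=True)
d=np.deg2rad
f=lambda z:tcp([.45,.53,z],.079,d(-15),0,d(45))
z0=f(0)[0][2]
arm.line_to(f(.048)[0],feed=.12)
h=arm.line_to(f(.022)[0],feed=.02,stop_force=3); s=arm.get_state(); print(h,"origin z",s["eef_pos"][2]-z0,s["contact_force"])
h=arm.line_to(f(.020)[0],feed=.02,stop_force=25); s=arm.get_state(); print(h,"origin z",s["eef_pos"][2]-z0,s["contact_force"])
arm.sleep(.25); s=arm.get_state(); print("origin z",s["eef_pos"][2]-z0,s["contact_force"],s["time"])
pic=arm.camera("side")
print([w(pic,e["at"]) for e in arm.mark_of(pic,"long_pen")[:1]])
E
```

```text
True origin z 0.03438445187110911 [-1.4214  1.1787  4.8963]
True origin z 0.03423725884165413 [-3.449  -0.2103  6.7587]
origin z 0.03423704808834757 [-2.595  -0.7865  6.8281] 15.05
[array([0.4514, 0.5321, 0.0311])]
```

The second press met a rigid contact about 10 mm lower than an uncocked button would, so the pen is cocked. That contact also puts the grasp at about z = 81.4 mm on the pen. Now to hover over the cradle.

```bash
python3 - <<'E'
from h import *
np.set_printoptions(precision=4,suppress=True)
d=np.deg2rad
f=lambda z:tcp([.45,.53,z],.079,d(-15),0,d(45))
arm.line_to(f(.22)[0],feed=.25)
seat=np.array([.451,-.0364,.055])
p,q=tcp(seat+[0,0,.15],.0814,d(-1),d(45),d(45)); arm.movep(p,q)
p,q=tcp(seat+[0,0,.05],.0814,d(-1),d(45),d(45)); arm.line_to(p,feed=.2)
s=arm.get_state(); print(s["eef_pos"]-p,s["finger_gap"],s["time"])
print("expect pen",seat+[0,0,.05])
for c in("wrist","side","top"):
    pic=arm.camera(c); save(pic,c+"5")
    for n in("long_pen","cradle_seat","ready_cradle","short_pen"): print(c,n,[(w(pic,e["at"]),round(e["conf"],2)) for e in arm.mark_of(pic,n)[:1]])
    m,cf=mask(pic,"long_pen")
    if m is not None and m.sum()>60:
        o,r=rays(pic,px(m),c=="wrist"); nn=np.linalg.svd(r[::2])[2][2]
        a=frame(d(-1),d(45),d(45))[0]; print("  axis off plane deg",np.rad2deg(np.arcsin(nn@a)),"dist mm",1000*nn@(seat+[0,0,.05]-o),nn)
E
python3 -c "
import cv2,numpy as np
a=cv2.imread('pics/wrist5.png')
b=cv2.resize(cv2.imread('pics/side5.png')[180:330,290:440],(450,450),interpolation=3)
cv2.imwrite('pics/c3.png',np.hstack([cv2.resize(a[60:420,220:500],(350,450)),b]))"
```

```text
[0.0005 0.0004 0.0005] 0.019108833313921207 18.7583
expect pen [ 0.451  -0.0364  0.105 ]
wrist long_pen [(array([ 0.4496, -0.0385,  0.1093]), 0.92)]
wrist cradle_seat []
wrist ready_cradle []
wrist short_pen [(array([0.4808, 0.0502, 0.0019]), 0.21)]
  axis off plane deg 0.5806266278819837 dist mm -1.518991086312615 [-0.0079 -1.      0.0047]
side long_pen [(array([ 0.4515, -0.0379,  0.1058]), 0.84)]
side cradle_seat [(array([ 0.4542, -0.0345,  0.0543]), 0.82)]
side ready_cradle [(array([ 0.4817, -0.0318,  0.    ]), 0.69)]
side short_pen [(array([0.4244, 0.3133, 0.0517]), 0.68)]
  axis off plane deg 1.5844795598643635 dist mm 0.0042376549483833514 [ 0.4745 -0.7574 -0.4485]
top long_pen [(array([ 0.6044,  0.2033, -0.0014]), 0.69)]
top cradle_seat [(array([ 0.448 , -0.0339,  0.0529]), 0.48)]
top ready_cradle [(array([ 0.4851, -0.0342, -0.0013]), 0.62)]
top short_pen [(array([ 0.4147, -0.3019,  0.0022]), 0.62)]
```

View pics/c3.png

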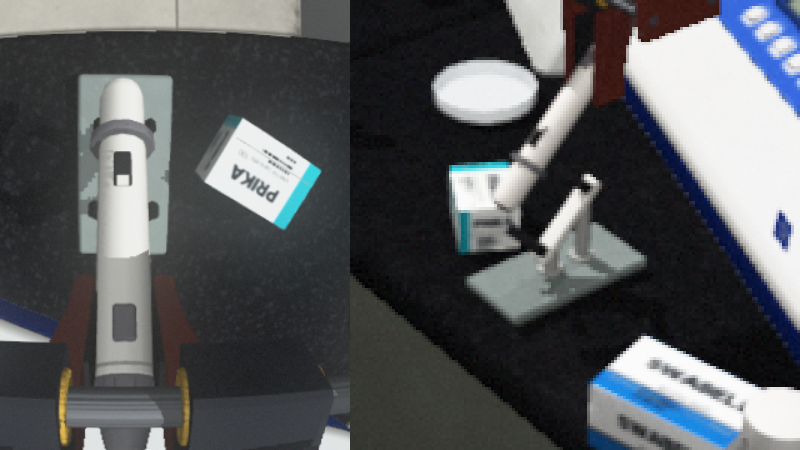

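Pen and cradle line up: in the wrist crop the pen is at x≈123 and the base centre at x≈125.5. I shift it 1.5 mm in +y and lower it.

```bash
python3 - <<'E'
from h import *
np.set_printoptions(precision=4,suppress=True)
d=np.deg2rad
seat=np.array([.451,-.035,.055]); a=frame(d(-1),d(45),d(45))[0]
g=lambda dz:tcp(seat+.004*a+[0,0,dz],.0814,d(-1),d(45),d(45))[0]
arm.line_to(g(.045),feed=.1); arm.line_to(g(.012),feed=.12)
h=arm.line_to(g(-.003),feed=.025,stop_force=5)
s=arm.get_state(); print(h,s["eef_pos"]-g(0),s["contact_force"],s["time"])
pic=arm.camera("side"); save(pic,"side6")
for n in("long_pen","cradle_seat"): print(n,[(w(pic,e["at"]),round(e["conf"],2)) for e in arm.mark_of(pic,n)[:1]])
pic=arm.camera("wrist"); save(pic,"wrist6")
E
python3 -c "
import cv2,numpy as np
a=cv2.imread('pics/wrist6.png')
b=cv2.resize(cv2.imread('pics/side6.png')[180:330,290:440],(450,450),interpolation=3)
cv2.imwrite('pics/c4.png',np.hstack([cv2.resize(a[60:420,220:500],(350,450)),b]))"
```

```text
True [-0.0005 -0.0006 -0.0019] [ 0.4477 -1.0911  3.0178] 20.875
long_pen [(array([ 0.4503, -0.0345,  0.0581]), 0.9)]
cradle_seat [(array([ 0.4236, -0.2186,  0.0052]), 0.66)]
```

View pics/c4.png

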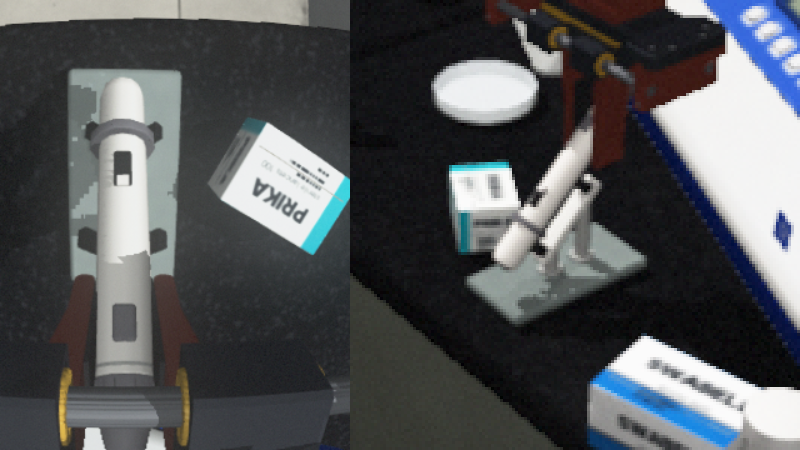

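The pen lies in both forks, the collar just nose-side of the lower fork, and contact came within 2 mm of the expected height. Now I release and retreat.

```bash
python3 - <<'E'
from h import *
np.set_printoptions(precision=4,suppress=True)
d=np.deg2rad
arm.gripper_to(.026); arm.sleep(.3); arm.gripper_to(.05)
s=arm.get_state(); p=s["eef_pos"]
arm.line_to(p+[0,0,.15],feed=.15)
arm.sleep(.3); print(arm.get_state()["contact_force"],arm.get_state()["time"])
seat=np.array([.451,-.035,.055]); a=frame(d(-1),d(45),d(45))[0]
for c in("wrist","side","top"):
    pic=arm.camera(c); save(pic,c+"7")
    for n in("long_pen","cradle_seat","short_pen","lancet_box"): print(c,n,[(w(pic,e["at"]),round(e["conf"],2)) for e in arm.mark_of(pic,n)[:1]])
    m,cf=mask(pic,"long_pen")
    if m is not None and m.sum()>60:
        o,r=rays(pic,px(m),c=="wrist"); nn=np.linalg.svd(r[::2])[2][2]
        print("  axis off plane deg",np.rad2deg(np.arcsin(nn@a)),"dist mm",1000*nn@(seat-o))
E
python3 -c "
import cv2,numpy as np
a=cv2.imread('pics/wrist7.png')
b=cv2.resize(cv2.imread('pics/side7.png')[180:330,290:440],(450,450),interpolation=3)
cv2.imwrite('pics/c5.png',np.hstack([cv2.resize(a[60:420,220:500],(350,450)),b]))"
```

```text
[-0.472   0.7642 -0.1104] 23.7667
wrist long_pen [(array([ 0.4533, -0.0362,  0.0556]), 0.8)]
wrist cradle_seat [(array([ 0.4485, -0.0361,  0.0564]), 0.72)]
wrist short_pen [(array([ 0.4534, -0.0376,  0.0557]), 0.71)]
wrist lancet_box [(array([0.4777, 0.0534, 0.0024]), 0.64)]
  axis off plane deg 0.8071876797468331 dist mm 1.6885025421844133
side long_pen [(array([ 0.4504, -0.0331,  0.0532]), 0.66)]
side cradle_seat []
side short_pen []
side lancet_box [(array([0.4814, 0.054 , 0.0009]), 0.9)]
  axis off plane deg -0.24717728330485333 dist mm -0.27540781624662714
top long_pen [(array([ 0.4545, -0.0337,  0.0543]), 0.45)]
top cradle_seat [(array([ 0.4518, -0.0356,  0.0548]), 0.62)]
top short_pen [(array([0.4286, 0.3131, 0.0507]), 0.73)]
top lancet_box [(array([ 0.4807,  0.0509, -0.0028]), 0.89)]
```

View pics/c5.png

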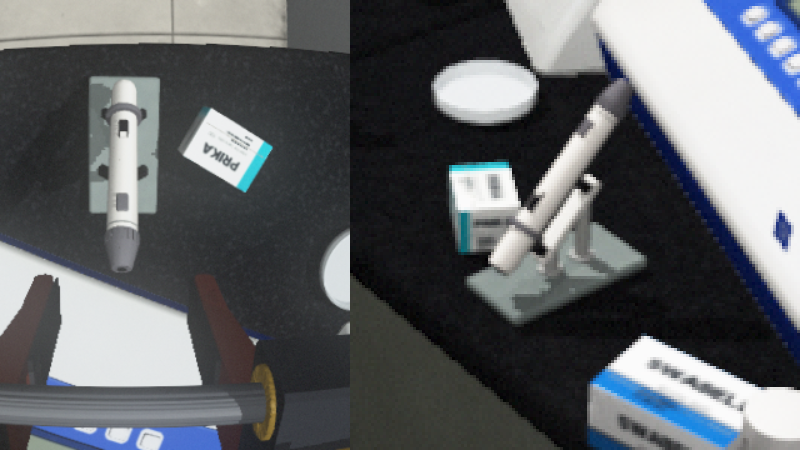

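The pen lies in both forks with its collar on the lower one, and no black button stands out at the tail (crop (497,262)). The gripper is clear.

```bash
python3 -c "
from cell import arm
arm.hand_in()"
```

```text
the job is handed in; nothing more can be done
```

I took the longer pen from the rack, cocked it on the bare worktop left of the rack, laid it in the single cradle and handed the job in at about 24 s. Hand-in gives no verdict, so what follows rests on my own checks.

- **Cocking:** I pressed twice, holding the pen upright. The first press stopped on the force limit 2.4 mm above the height I had calculated, which alone didn't prove the latch. On the second press, contact came at that same height and was rigid, about 10 mm lower than a button still out would touch. The final picture also shows no black button standing out at the tail.
- **Placement:** The networks put the pen's collar within about 5 mm of the seat in the wrist and top views (limit 11 mm). The pen's axis is within about 1 degree of my estimate of the cradle's. The gripper is open and clear.
- **Shorter pen:** It was last seen within a few mm of where it started, and nothing touched it. I did not check its button again after an earlier picture showed it out.
- **Other things:** The lancet box had not moved. I did not measure the swab box, bottle, dish and timer again at the end, but the robot went nowhere near them.
- **Network errors:** They gave a few false or missing reports. For example, the wrist view called the pen in the cradle the "short pen", and the side view did not find the shorter pen at the end. I set these aside because they disagreed with the pictures.

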